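Spin the watch carousel and brake it at the empty seat

ROBOT

A 7-joint arm with a two-finger parallel gripper is mounted at the origin on the work surface. World frame = base frame: x ahead of the robot, y to its left, z up, the work surface at z = 0. Lengths are in m, angles in rad, forces in N, time in s.
With the tool pointing down it reaches from about 0.425 to 0.925 m from the base axis. Payload 6.8 kg.
Tool frame: the origin (TCP) lies midway between the tips of the shut fingers; the grasp point (between the pads) lies 19 mm behind it; z points along the fingers, y is the direction in which the jaws open and shut (so a half turn about z gives the same grasp; the last joint's range is limited). The gripper opens to 85 mm and grips with 20 to 120 N. Pads are 22 mm wide; open, the fingers measure 114 mm over their backs; the gripper's body (76 mm by 85 mm) begins 54 mm behind the grasp point. The pads swing forward as they close: fully open they stand 13 mm farther back than shut.
Start: joints at [1.182, 0.477, 0.022, 1.555, -0.011, 1.109, -0.083], TCP at [0.187, -0.649, 0.231] pointing down, gripper open.
Joint ranges: [-2.96, 2.96], [-0.34, 2.1], [-1.41, 1.46], [0.24, 2.44], [-1.37, 4.51], [0.17, 1.92], [-2.96, 2.96]. Speed limits (rad/s): [2.39, 2.39, 3.14, 3.14, 3.14, 3.14, 3.14].

INTERFACE

Orientations are given as a unit quaternion [w, x, y, z].
In Python, from station import bot, vision gives the robot as it stands.
- The arm moves only by the tool move_arm, never from a script. Its argument "increments" is text: rows parted by semicolons, each of 7 numbers parted by spaces: the opening, from 0 (shut) to 1 (fully open), then the shift along the world's x, y, z in mm, then the turn, a rotation vector about the world's x, y, z in rad. In form: grip x y z rx ry rz; .... A call has exactly 8 rows; each row shifts and turns the commanded pose from where the row before left it; what a row does not reach is not made up. A row lasts 1/8 s, in which the tool goes at most 62.5 mm and 10.7 degrees, less where a joint would pass 70% of its speed; a pose out of reach is approached as far as the arm can. A call with a gripper value outside its range is refused whole. The fingers move at their own pace and stop on an object; "newtons" is the grip in N (left out, the last holds). Time passes only in rows, so rows that do not move let the fingers close, or fill a call up. It gives the time, the measured TCP pose, the force and the opening at its end, in the units of the state.
- bot.get_obs(): the state, without advancing time (a new reading comes with each control period).
- vision.read_camera(name): name is "scene" or "top" or "wrist"; returns (picture, depth): 480x640x3 uint8, red, green, blue; 480x640 float32, m along the optical axis (not along the pixel's ray), 0 where there is no reading.
- vision.calibration(name): a dict with "fx", "fy", "cx", "cy" (pixels), "R" (3x3) and "t" (3): a world point X has camera coordinates R X + t; the wrist camera has in their place "hand_eye" (4x4, takes a point from camera to tool coordinates, whose origin is the TCP and whose axes are the flange's). Camera axes: x right, y down, z forward; pixel columns grow to the right and rows downward; lengths in m; the calibration is good to about 2 mm. A picture is of the moment at which its call begins: read the wrist's pose just before it. calibration takes no time and is no camera call.
- bot.hand_in(): hands the job in, once; it reports no verdict.
The state is a dict: "t": time; "q": joint angles; "joint_vel": joint speeds; "joint_torque": joint torques, N m; "eef_pos": TCP position; "tool_rot": TCP orientation; "contact_force": force on the tool from outside, world axes, zero at the start; "torque": the same for the moment, N m; "gripper_width": opening from 0.0 (shut) to 1.0 (fully open).
Only numpy, scipy, OpenCV 4.12 (cv2) and the standard library are available. Lean on these libraries where they do the work, as an engineer would, in place of code of your own. Each camera call takes 0.05 s, during which the arm holds its last target.

TASK

Flick the watch carousel with a fingertip, either way round, so that the empty seat runs past the pointer of the stand and the wheel spins on by itself, untouched, for at least two seconds more. Then brake it with a fingertip so that it stops, the first time it stops, with the empty seat facing the pointer; do not stop it elsewhere and nudge it round. Finish while still holding the wheel there with the fingertip, and leave the loose things on the bench where they are: nothing is to be grasped or lifted.

Things in the scene. Friction and masses are not known exactly. Their poses are not given: they have to be found in the camera images.
- stand: Fixed grey stand of the carousel, round foot of radius 100 mm; origin on the wheel's axis at the bench top, z up. Along its +x axis a low arm leads out to a 22 mm wide grey post (165 to 180 mm from the axis, 52 mm high, the cone on it reaching 60 mm) that carries the pointer. Stands anywhere, turned any way.
- hub (a point): The wheel's axis at the height of the disc's top face, 52 mm above the bench. The wheel is a flat aluminium disc of radius 140 mm, 12 mm thick, 0.5 to 0.8 kg; beyond 105 mm from the axis its rim is bare and flat. Low hub in the middle: radius 26 mm, 32 mm above the disc.
- pointer (a point): Tip of the pointer, a small steel cone that points inwards at the wheel, 145 mm from the axis and 52 mm above the bench, just outside the rim.
- empty_seat (a point): Point on the disc's top, 125 mm from the axis, on the bare rim outside the middle of the empty seat (a flat black pad); x points outward. 20 mm from the pointer when facing it. At 72, 144, 216 and 288 deg from it round the wheel are watches on white cushions fixed to the disc: 55 to 105 mm from the axis, 34 mm wide, 30 mm high (watch top 39 mm).
- carousel (a joint): Turn of the wheel in rad, growing counter-clockwise seen from above, counting on over several turns; at 0 and every whole turn the empty seat faces the pointer. Free bearing, no stops or springs: it loses roughly an eighth of its speed each second (from 2 rad/s it runs well over 10 s); a newton or two on the rim stops it at once.
- jar: Loose glass jar, 56 mm across, 76 mm high, origin under its centre; leave alone.
- loupe: Loose black eye loupe, 38 mm across, 34 mm high, origin under its centre; leave alone.
- spare_watch: Loose watch on a white cushion, 50 x 34 x 39 mm, on the bench beside the carousel, origin under its centre; leave alone.

How it is judged:
On the way, in this order (a step that is already met when the one before it is completed fails the run):
1. the empty seat has passed the pointer and the wheel spins on untouched, faster than 0.3 rad/s, for two seconds ((value of joint carousel below 0 rad or value of joint carousel above 6.2832 rad) and (velocity of joint carousel above 0.3 rad/s or velocity of joint carousel below -0.3 rad/s) and contact force between anything else and carousel below 0.01 N), for 2 s.
2. a finger on the wheel holds it still with the empty seat facing the pointer (horizontal distance between empty_seat and pointer below 0.036 m and contact force between the fingers and carousel above 0.2 N and velocity of joint carousel between -0.05 and 0.05 rad/s), for 0.2 s.
At the end, for the whole second after the job is handed in: The empty seat faces the pointer (the pointer lies within the width of the seat: the seat's rim point is within 36 mm of the pointer tip, about 0.22 rad either way), the wheel is still and a finger presses on it with more than 0.2 N (all of step 2); the arm keeps its last pose, push and grip.
It fails at once if the wheel, having gone past the pointer or up to it, stands still with the empty seat away from the pointer ((value of joint carousel below 0.5 rad or value of joint carousel above 5.78 rad) and velocity of joint carousel between -0.02 and 0.02 rad/s and horizontal distance between empty_seat and pointer above 0.037 m).
It fails at once if a bystander is moved (distance of any of jar, loupe, spare_watch from where it was at the start of the episode above 0.015 m).
It also fails if it takes over 56 s, if anything falls off the work surface, if the arm or the gripper's body presses on something with over 40 N, if the wrist force passes 120 N, or if a joint passes its speed limit or range.

## Working session

There is one attempt and no reset: what is moved stays moved. The work goes in short steps, Python scripts to look and compute and a tool call to move; the robot and the scene stay as the last step left them, time stands still between calls to the robot, and variables do not carry over. Pictures are saved under pics/ and viewed, and the job is handed in when it is done.

Besides the shell and the picture viewer there is one more tool, called after "Call:" as name(argument=value, ...) on one line, values as JSON. move_arm: Moves the arm, as the interface text tells. Its arguments: {"type":"object","properties":{"increments":{"type":"string"},"newtons":{"type":"number"}},"required":["increments"]}

```bash
ls; mkdir -p pics; python3 - <<'E'
from station import bot, vision
import cv2
print(bot.get_obs())
for n in ("scene","top"):
    p,d=vision.read_camera(n); cv2.imwrite(f"pics/{n}0.png",p[:,:,::-1]); 
    import numpy as np; np.save(f"pics/{n}0_d.npy",d)
    print(vision.calibration(n))
print(vision.calibration("wrist"))
E
```

```text
pics
{'t': 0.0, 'q': array([ 1.18190894,  0.47782225,  0.02236073,  1.55648697, -0.01148953,
        1.10932   , -0.0830507 ]), 'joint_vel': array([-0.00198981, -0.00061105,  0.00056102,  0.00027929,  0.00107874,
       -0.00105992, -0.00034069]), 'joint_torque': array([-6.20624705e-04, -5.96461523e+01,  1.60761159e+00, -2.81202757e+01,
        1.24368514e-02,  9.24271240e-03,  3.87631516e-06]), 'eef_pos': array([ 0.18684697, -0.64798004,  0.2302963 ]), 'tool_rot': array([-9.29867882e-04,  9.90156574e-01,  1.39960884e-01, -2.13367521e-04]), 'contact_force': array([ 1.27593664,  0.11969746, -0.227495  ]), 'torque': array([ 0.04134307, -0.00196087,  0.00315515]), 'gripper_width': 1.002658383560778}
{'fx': 538.8288420700727, 'fy': 538.8288420700727, 'cx': 337.72877746463524, 'cy': 236.77681308697066, 'R': array([[ 7.93081120e-01,  6.09115878e-01, -4.27793864e-04],
       [ 4.97375367e-01, -6.47997836e-01, -5.76815871e-01],
       [-3.51624915e-01,  4.57249003e-01, -8.16874083e-01]]), 't': array([-0.44563786, -0.24965805,  1.39356529])}
{'fx': 441.1825463518806, 'fy': 441.1825463518806, 'cx': 318.0211290800195, 'cy': 233.12720820716194, 'R': array([[-0.01405309, -0.99976205,  0.01668421],
       [-0.98109392,  0.01056579, -0.19324361],
       [ 0.19302134, -0.01908445, -0.98100894]]), 't': array([-0.00594243,  0.56604716,  0.87677335])}
{'fx': 407.4998257635028, 'fy': 407.4998257635028, 'cx': 322.1256104100002, 'cy': 241.76770773984305, 'hand_eye': array([[-5.45913918e-04, -9.46492843e-01, -3.22724341e-01,
         8.39605125e-02],
       [ 9.99999204e-01, -1.49598771e-04, -1.25283180e-03,
         1.35813881e-04],
       [ 1.13751717e-03, -3.22724768e-01,  9.46492171e-01,
        -1.42824263e-01],
       [ 0.00000000e+00,  0.00000000e+00,  0.00000000e+00,
         1.00000000e+00]])}
```

View pics/scene0.png

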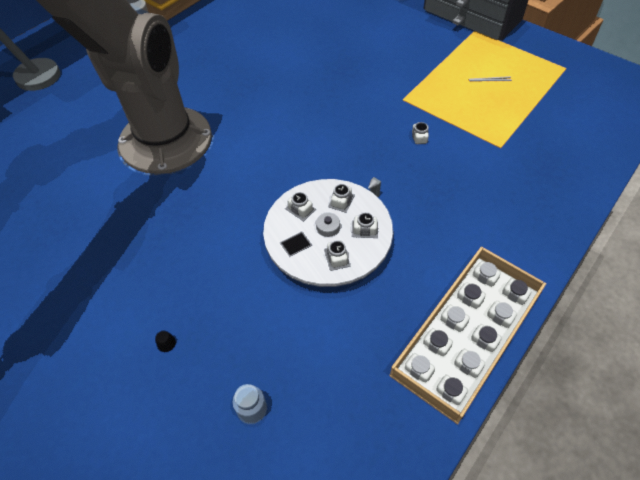

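View pics/top0.png

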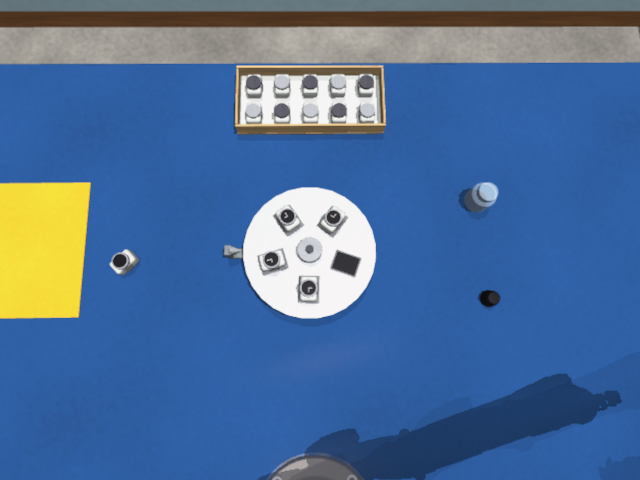

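```bash
cat > h.py <<'E'
import numpy as np, cv2
from station import bot, vision
def ray(cal,u,v,z):
    R,t=np.array(cal["R"]),np.array(cal["t"])
    d=R.T@np.array([(u-cal["cx"])/cal["fx"],(v-cal["cy"])/cal["fy"],1.]); o=-R.T@t
    return o+d*(z-o[2])/d[2]
E
python3 - <<'E'
from h import *
for n in ("top","scene"):
    im=cv2.imread(f"pics/{n}0.png"); cal=vision.calibration(n)
    d=np.load(f"pics/{n}0_d.npy")
    uu,vv=np.meshgrid(np.arange(640),np.arange(480))
    R,t=np.array(cal["R"]),np.array(cal["t"])
    P=np.stack([(uu-cal["cx"])/cal["fx"]*d,(vv-cal["cy"])/cal["fy"]*d,d],-1)
    W=(P-t)@R
    m=((W[...,2]>.046)&(W[...,2]<.058)&(d>0)&(np.hypot(W[...,0]-.55,W[...,1])<.3)).astype(np.uint8)*255
    c=max(cv2.findContours(m,cv2.RETR_EXTERNAL,cv2.CHAIN_APPROX_NONE)[0],key=cv2.contourArea)
    pts=np.array([ray(cal,*p[0],0.052) for p in c])[:,:2].astype(np.float32)
    e=cv2.fitEllipse(pts); print(n,"disc",e)
    (cx,cy)=e[0]
    # dark seat
    hsv=cv2.cvtColor(im,cv2.COLOR_BGR2HSV)
    dm=((im.max(2)<70)&(np.abs(W[...,2]-.053)<.006)&(np.hypot(W[...,0]-cx,W[...,1]-cy)<.115)).astype(np.uint8)*255
    for k in cv2.findContours(dm,cv2.RETR_EXTERNAL,cv2.CHAIN_APPROX_NONE)[0]:
        if cv2.contourArea(k)<60: continue
        M=cv2.moments(k);u,v=M['m10']/M['m00'],M['m01']/M['m00']
        p=ray(cal,u,v,.053); print("seat",cv2.contourArea(k),u,v,p,np.hypot(p[0]-cx,p[1]-cy),np.arctan2(p[1]-cy,p[0]-cx))
    r=np.hypot(W[...,0]-cx,W[...,1]-cy)
    pm=(hsv[...,1]<110)&(r>.146)&(r<.19)&(W[...,2]>.03)&(W[...,2]<.075)
    q=W[pm]; print("post",len(q),np.median(q,0),q.min(0),q.max(0),np.arctan2(np.median(q[:,1])-cy,np.median(q[:,0])-cx))
    ob=(W[...,2]>.015)&(W[...,2]<.1)&(r>.19)&(d>0)&(W[...,0]>.15)&(W[...,0]<1)
    N,l,st,ce=cv2.connectedComponentsWithStats(ob.astype(np.uint8))
    for i in range(1,N):
        if st[i,4]>60: w=W[l==i]; print("obj",ce[i],st[i,4],w.min(0).round(3),w.max(0).round(3))
E
```

```text
top disc ((0.5285322070121765, 0.004983173217624426), (0.2765307128429413, 0.27670949697494507), 70.39122772216797)
seat 338.0 345.29289940828403 262.83727810650885 [ 0.50241105 -0.06919518  0.053     ] 0.07864313746049975 -1.9093762526643616
post 131 [0.53087674 0.17230931 0.05284893] [0.52135375 0.15151749 0.03053471] [0.54333868 0.18500108 0.06277479] 1.5567855175086154
obj [309.95293003  98.23929869] 6331 [ 0.811 -0.171  0.015] [0.964 0.17  0.049]
obj [482.23726346 196.18922853] 687 [ 0.62  -0.401  0.015] [ 0.675 -0.348  0.081]
obj [123.11187215 261.64383562] 438 [0.488 0.378 0.015] [0.539 0.431 0.045]
obj [491.42857143 298.24884793] 217 [ 0.41  -0.398  0.015] [ 0.442 -0.366  0.039]
scene disc ((0.5301964282989502, 0.0049074990674853325), (0.2772430181503296, 0.28139588236808777), 38.424198150634766)
seat 293.5 295.68427030096535 243.54911981828502 [ 0.50249618 -0.06891114  0.053     ] 0.07884475499086685 -1.9297838406805392
post 118 [0.53781499 0.17187375 0.05291189] [0.5239756  0.1522739  0.03003656] [0.54589886 0.1857848  0.0636436 ] 1.5251985825299945
obj [478.51800554  14.51
[... 310 characters left out ...]
42748] 524 [0.9   0.046 0.015] [0.949 0.103 0.048]
obj [454.69379845 317.08333333] 516 [ 0.83  -0.02   0.015] [0.88  0.029 0.048]
obj [485.8733945  337.04220183] 545 [ 0.898 -0.02   0.015] [0.951 0.035 0.047]
obj [437.45387454 341.26752768] 542 [ 0.829 -0.085  0.015] [ 0.881 -0.035  0.048]
obj [163.48507463 339.16044776] 268 [ 0.414 -0.401  0.015] [ 0.445 -0.366  0.039]
obj [469.2617801  362.30715532] 573 [ 0.9   -0.085  0.015] [ 0.949 -0.033  0.047]
obj [419.35035211 366.82570423] 568 [ 0.83  -0.15   0.015] [ 0.881 -0.099  0.048]
obj [451.50983607 389.13278689] 610 [ 0.9   -0.149  0.015] [ 0.951 -0.112  0.049]
obj [248.69734151 402.53680982] 978 [ 0.624 -0.404  0.015] [ 0.679 -0.349  0.082]
```

Call:
move_arm(increments="0 30 46 0 0 0 0.16; 0 30 46 0 0 0 0.16; 0 30 46 0 0 0 0.16; 0 30 46 0 0 0 0.16; 0 30 46 0 0 0 0.16; 0 30 46 0 0 0 0.16; 0 30 46 0 0 0 0.16; 0 30 46 0 0 0 0.16", newtons=40)

```text
t: 1.1
eef_pos: [0.4276, -0.279, 0.2312]
tool_rot: [-0.0, 0.709, 0.705, -0.0]
contact_force: [0.6, -1.0, -0.3]
gripper_width: -0.002
```

Call:
move_arm(increments="0 25 40 -25 0 0 0; 0 25 40 -30 0 0 0; 0 25 40 -30 0 0 0; 0 26 39 -30 0 0 0; 0 0 0 -20 0 0 0; 0 0 0 -10 0 0 0; 0 0 0 -10 0 0 0; 0 0 0 0 0 0 0")

```text
t: 2.1
eef_pos: [0.5275, -0.1224, 0.076]
tool_rot: [-0.0, 0.711, 0.703, -0.0]
contact_force: [-0.3, -0.6, -0.6]
gripper_width: -0.004
```

```bash
python3 - <<'E'
from h import *
print(bot.get_obs()["eef_pos"],bot.get_obs()["contact_force"])
p,d=vision.read_camera("scene"); cv2.imwrite("pics/scene1.png",p[:,:,::-1])
p,d=vision.read_camera("top"); cv2.imwrite("pics/top1.png",p[:,:,::-1])
E
```

```text
[ 0.52750981 -0.12240799  0.07602577] [-0.27757532 -0.57724019 -0.57953358]
```

View pics/scene1.png

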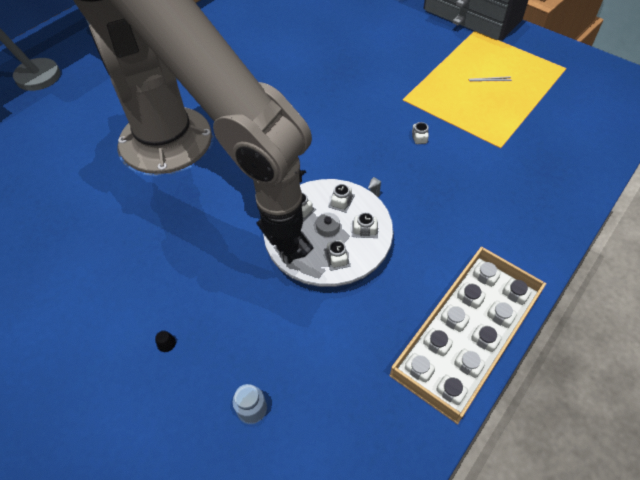

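View pics/top1.png

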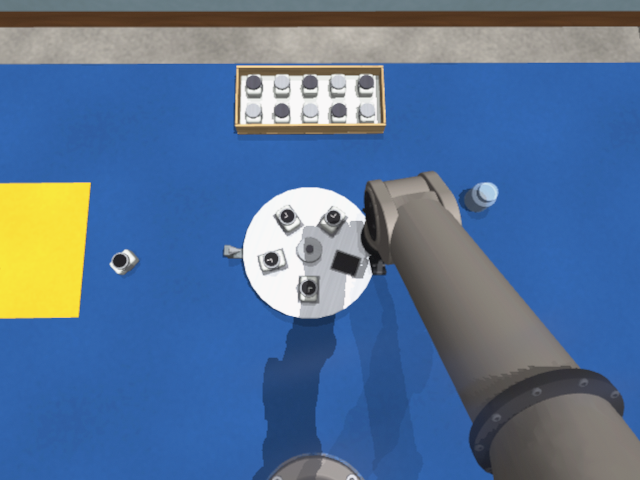

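Call:
move_arm(increments="0 0 0 -12 0 0 0; 0 0 0 -8 0 0 0; 0 0 0 -2 0 0 0; 0 0 0 -1 0 0 0; 0 0 0 -1 0 0 0; 0 0 0 0 0 0 0; 0 0 0 0 0 0 0; 0 0 0 0 0 0 0")

```text
t: 3.2
eef_pos: [0.5282, -0.1216, 0.0524]
tool_rot: [0.0, 0.711, 0.704, 0.0]
contact_force: [-0.4, -0.1, 0.3]
gripper_width: -0.001
```

Call:
move_arm(increments="0 0 0 -1 0 0 0; 0 0 0 0 0 0 0; 0 0 0 -1 0 0 0; 0 0 0 0 0 0 0; 0 0 0 0 0 0 0; 0 0 0 0 0 0 0; 0 0 0 0 0 0 0; 0 0 0 0 0 0 0")

```text
t: 4.2
eef_pos: [0.5302, -0.1216, 0.0521]
tool_rot: [0.002, 0.711, 0.704, 0.001]
contact_force: [0.9, 0.2, 11.4]
gripper_width: -0.003
```

```bash
python3 - <<'E'
from h import *
o=bot.get_obs();print(o["eef_pos"],o["contact_force"],o["torque"])
E
```

```text
[ 0.5302334  -0.12160665  0.05205316] [ 0.94279816  0.22500351 11.41658801] [0.0084333  0.03282495 0.03278404]
```

Call:
move_arm(increments="0 0 0 8 0 0 0; 0 0 0 14 0 0 0; 0 0 19 0 0 0 0; 0 0 19 0 0 0 0; 0 0 0 -6 0 0 0; 0 0 0 -3 0 0 0; 0 0 0 0 0 0 0; 0 0 0 0 0 0 0")

```text
t: 5.2
eef_pos: [0.528, -0.0841, 0.0631]
tool_rot: [-0.0, 0.711, 0.703, -0.0]
contact_force: [-0.2, -0.1, -0.0]
gripper_width: -0.0
```

```bash
python3 - <<'E'
from h import *
o=bot.get_obs();print(o["eef_pos"],o["contact_force"],o["torque"])
p,d=vision.read_camera("wrist"); cv2.imwrite("pics/w2.png",p[:,:,::-1])
E
```

```text
[ 0.52801594 -0.08413686  0.0631401 ] [-0.15987014 -0.09018291 -0.00725784] [-0.00379315  0.09490888  0.01146977]
```

View pics/w2.png

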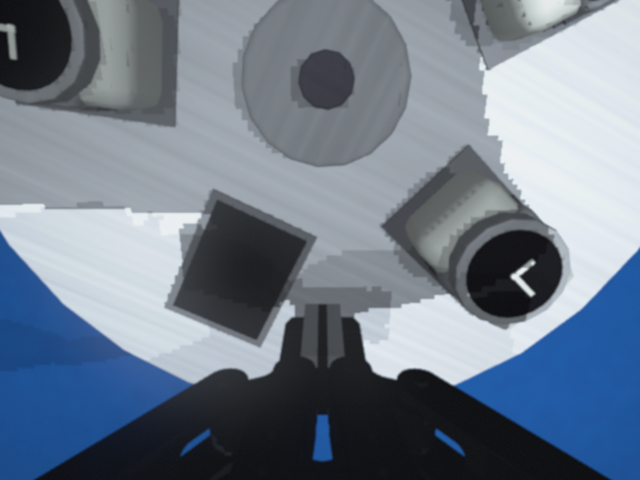

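Call:
move_arm(increments="0 9 0.5 0 0 0 0; 0 15 3 0 0 0 0; 0 18 8 0 0 0 0; 0 17 12 0 0 0 0; 0 13.5 16 0 0 0 0; 0 9 19 0 0 0 0; 0 1 4 20 0 0 0; 0 0 0 25 0 0 0")

```text
t: 6.25
eef_pos: [0.6101, -0.0201, 0.1094]
tool_rot: [-0.0, 0.71, 0.704, -0.0]
contact_force: [0.1, -0.2, -1.0]
gripper_width: -0.003
```

```bash
cat > tr.py <<'E'
from h import *
import sys
C=np.array([0.529,0.005]); PA=1.553
def seat(p,d,cal):
    uu,vv=np.meshgrid(np.arange(640),np.arange(480))
    R,t=np.array(cal["R"]),np.array(cal["t"])
    W=(np.stack([(uu-cal["cx"])/cal["fx"]*d,(vv-cal["cy"])/cal["fy"]*d,d],-1)-t)@R
    r=np.hypot(W[...,0]-C[0],W[...,1]-C[1])
    m=((p.max(2)<75)&(np.abs(W[...,2]-.053)<.008)&(r<.112)&(r>.045)).astype(np.uint8)*255
    out=[]
    for k in cv2.findContours(m,cv2.RETR_EXTERNAL,cv2.CHAIN_APPROX_NONE)[0]:
        a=cv2.contourArea(k)
        if a<60: continue
        M=cv2.moments(k);q=ray(cal,M['m10']/M['m00'],M['m01']/M['m00'],.053)[:2]-C
        out.append((round(a),round(float(np.hypot(*q)),3),round(float((np.arctan2(q[1],q[0])-PA)%(2*np.pi)),3)))
    return out
def snap(n,k,tag):
    cal=vision.calibration(n)
    for i in range(k):
        t=bot.get_obs()["t"]; p,d=vision.read_camera(n)
        print(n,round(float(t),3),seat(p,d,cal))
        cv2.imwrite(f"pics/{tag}_{n}{i}.png",p[:,:,::-1])
E
python3 - <<'E'
from tr import *
print(bot.get_obs()["eef_pos"])
snap("top",2,"a"); snap("scene",1,"a"); snap("top",1,"ab")
E
```

```text
[ 0.6100909  -0.02013433  0.10943543]
top 6.25 []
top 6.3 []
scene 6.35 [(330, 0.08, 4.287)]
top 6.4 []
```

Call:
move_arm(increments="0 -27.5 -33.5 0 0 0 0; 0 -27.5 -33.5 0 0 0 0; 0 -27.5 -33.5 0 0 0 0; 0 0 0 -20 0 0 0; 0 0 0 -15 0 0 0; 0 0 0 -5 0 0 0; 0 0 0 0 0 0 0; 0 0 0 0 0 0 0")

```text
t: 7.45
eef_pos: [0.5286, -0.1211, 0.0687]
tool_rot: [0.0, 0.71, 0.704, 0.0]
contact_force: [-0.6, -0.0, 0.3]
gripper_width: -0.003
```

```bash
python3 - <<'E'
from tr import *
print(bot.get_obs()["eef_pos"])
snap("scene",1,"b");snap("top",3,"b"); snap("scene",1,"bb")
E
```

```text
[ 0.52864226 -0.12110695  0.06868701]
scene 7.45 [(251, 0.081, 0.053)]
top 7.5 [(334, 0.081, 0.14)]
top 7.55 [(336, 0.081, 0.227)]
top 7.6 [(342, 0.081, 0.318)]
scene 7.65 [(238, 0.081, 0.403)]
```

Call:
move_arm(increments="0 0 0 -3 0 0 0; 0 0 0 -3 0 0 0; 0 0 0 -2 0 0 0; 0 0 0 -1 0 0 0; 0 0 0 0 0 0 0; 0 0 0 0 0 0 0; 0 0 0 0 0 0 0; 0 0 0 0 0 0 0")

```text
t: 8.7
eef_pos: [0.5281, -0.1216, 0.0594]
tool_rot: [0.0, 0.711, 0.704, 0.0]
contact_force: [-0.4, -1.1, -0.1]
gripper_width: 0.0
```

```bash
python3 - <<'E'
from tr import *
print(bot.get_obs()["eef_pos"])
snap("top",2,"c"); snap("scene",1,"c")
E
```

```text
[ 0.52811862 -0.12156887  0.05937077]
top 8.7 [(386, 0.079, 2.159)]
top 8.75 [(388, 0.079, 2.238)]
scene 8.8 []
```

Call:
move_arm(increments="0 0 0 0 0 0 0; 0 0 0 0 0 0 0; 0 0 0 0 0 0 0; 0 0 0 0 0 0 0; 0 0 0 0 0 0 0; 0 0 0 0 0 0 0; 0 0 0 0 0 0 0; 0 0 0 0 0 0 0")

```text
t: 9.85
eef_pos: [0.5281, -0.1216, 0.0593]
tool_rot: [0.0, 0.711, 0.704, 0.0]
contact_force: [-0.1, 0.4, -0.3]
gripper_width: -0.001
```

```bash
python3 - <<'E'
from tr import *
print(bot.get_obs()["eef_pos"])
snap("top",2,"d"); snap("scene",1,"d")
E
```

```text
[ 0.52806038 -0.12157748  0.05932009]
top 9.85 [(351, 0.079, 3.882)]
top 9.9 [(348, 0.079, 3.955)]
scene 9.95 [(336, 0.079, 4.023)]
```

Call:
move_arm(increments="0 0 0 0 0 0 0; 0 0 0 0 0 0 0; 0 0 0 0 0 0 0; 0 0 0 0 0 0 0; 0 0 0 0 0 0 0; 0 0 0 0 0 0 0; 0 0 0 0 0 0 0; 0 0 0 0 0 0 0")

```text
t: 11.0
eef_pos: [0.5281, -0.1216, 0.0593]
tool_rot: [-0.0, 0.711, 0.704, 0.0]
contact_force: [-0.1, 0.4, 0.4]
gripper_width: -0.002
```

Call:
move_arm(increments="0 0 0 0 0 0 0; 0 0 0 0 0 0 0; 0 0 0 0 0 0 0; 0 0 0 0 0 0 0; 0 0 0 0 0 0 0; 0 0 0 0 0 0 0; 0 0 0 0 0 0 0; 0 0 0 0 0 0 0")

```text
t: 12.0
eef_pos: [0.528, -0.1216, 0.0593]
tool_rot: [-0.0, 0.711, 0.704, 0.0]
contact_force: [-0.3, 1.2, -0.1]
gripper_width: 0.004
```

Call:
move_arm(increments="0 0 0 0 0 0 0; 0 0 0 0 0 0 0; 0 0 0 0 0 0 0; 0 0 0 0 0 0 0; 0 0 0 0 0 0 0; 0 0 0 0 0 0 0; 0 0 0 0 0 0 0; 0 0 0 0 0 0 0")

```text
t: 13.0
eef_pos: [0.528, -0.1216, 0.0593]
tool_rot: [-0.0, 0.711, 0.704, -0.0]
contact_force: [1.3, -0.5, 0.1]
gripper_width: 0.002
```

```bash
python3 - <<'E'
from tr import *
print(bot.get_obs()["eef_pos"])
snap("top",2,"e")
E
```

```text
[ 0.5280492  -0.12160584  0.05930215]
top 13.0 [(369, 0.08, 1.367)]
top 13.05 [(368, 0.08, 1.419)]
```

Call:
move_arm(increments="0 0 0 0 0 0 0; 0 0 0 0 0 0 0; 0 0 0 0 0 0 0; 0 0 0 0 0 0 0; 0 0 0 0 0 0 0; 0 0 0 0 0 0 0; 0 0 0 0 0 0 0; 0 0 0 0 0 0 0")

```text
t: 14.1
eef_pos: [0.5281, -0.1216, 0.0593]
tool_rot: [0.0, 0.711, 0.704, 0.0]
contact_force: [0.3, 0.4, -0.1]
gripper_width: 0.001
```

Call:
move_arm(increments="0 0 0 0 0 0 0; 0 0 0 0 0 0 0; 0 0 0 0 0 0 0; 0 0 0 0 0 0 0; 0 0 0 0 0 0 0; 0 0 0 0 0 0 0; 0 0 0 0 0 0 0; 0 0 0 0 0 0 0")

```text
t: 15.1
eef_pos: [0.5281, -0.1216, 0.0593]
tool_rot: [0.0, 0.711, 0.704, 0.0]
contact_force: [-0.4, -0.2, 0.6]
gripper_width: -0.001
```

Call:
move_arm(increments="0 0 0 0 0 0 0; 0 0 0 0 0 0 0; 0 0 0 0 0 0 0; 0 0 0 0 0 0 0; 0 0 0 0 0 0 0; 0 0 0 0 0 0 0; 0 0 0 0 0 0 0; 0 0 0 0 0 0 0")

```text
t: 16.1
eef_pos: [0.5281, -0.1216, 0.0593]
tool_rot: [-0.0, 0.711, 0.704, 0.0]
contact_force: [-0.5, -0.8, -0.1]
gripper_width: 0.001
```

```bash
python3 - <<'E'
from tr import *
snap("top",2,"f")
E
```

```text
top 16.1 [(344, 0.079, 4.043)]
top 16.15 [(343, 0.079, 4.078)]
```

Call:
move_arm(increments="0 0 0 0 0 0 0; 0 0 0 0 0 0 0; 0 0 0 0 0 0 0; 0 0 0 0 0 0 0; 0 0 0 0 0 0 0; 0 0 0 0 0 0 0; 0 0 0 0 0 0 0; 0 0 0 0 0 0 0")

```text
t: 17.2
eef_pos: [0.5281, -0.1216, 0.0593]
tool_rot: [0.0, 0.711, 0.704, 0.0]
contact_force: [0.0, 0.3, 0.2]
gripper_width: 0.0
```

```bash
python3 - <<'E'
from tr import *
snap("top",2,"g");snap("scene",1,"g")
E
```

```text
top 17.2 [(317, 0.081, 4.796)]
top 17.25 [(314, 0.081, 4.827)]
scene 17.3 [(300, 0.081, 4.86)]
```

Call:
move_arm(increments="0 0 0 0 0 0 0; 0 0 0 0 0 0 0; 0 0 0 0 0 0 0; 0 0 0 0 0 0 0; 0 0 0 0 0 0 0; 0 0 0 0 0 0 0; 0 0 0 0 0 0 0; 0 0 0 0 0 0 0")

```text
t: 18.35
eef_pos: [0.5281, -0.1216, 0.0593]
tool_rot: [-0.0, 0.711, 0.704, 0.0]
contact_force: [0.4, -0.0, -0.1]
gripper_width: 0.004
```

Call:
move_arm(increments="0 0 0 0 0 0 0; 0 0 0 0 0 0 0; 0 0 0 0 0 0 0; 0 0 0 0 0 0 0; 0 0 0 0 0 0 0; 0 0 0 0 0 0 0; 0 0 0 0 0 0 0; 0 0 0 0 0 0 0")

```text
t: 19.35
eef_pos: [0.528, -0.1216, 0.0593]
tool_rot: [-0.0, 0.711, 0.704, -0.0]
contact_force: [-0.5, 0.4, -0.4]
gripper_width: 0.001
```

```bash
python3 - <<'E'
from tr import *
snap("top",1,"h")
E
```

```text
top 19.35 [(335, 0.081, 5.987)]
```

Call:
move_arm(increments="0 0 0 0 0 0 0; 0 0 0 0 0 0 0; 0 0 0 -4 0 0 0; 0 0 0 -5 0 0 0; 0 0 0 0 0 0 0; 0 0 0 0 0 0 0; 0 0 0 0 0 0 0; 0 0 0 0 0 0 0")

```text
t: 20.4
eef_pos: [0.5306, -0.1217, 0.052]
tool_rot: [0.002, 0.711, 0.704, 0.001]
contact_force: [0.4, -0.6, 14.0]
gripper_width: -0.001
```

```bash
python3 - <<'E'
from tr import *
snap("top",2,"i");snap("scene",1,"i")
print(bot.get_obs()["contact_force"],bot.get_obs()["eef_pos"])
E
```

```text
top 20.4 [(342, 0.081, 6.244)]
top 20.45 [(341, 0.081, 6.244)]
scene 20.5 [(252, 0.081, 6.241)]
[-2.35694437e-03  5.44418119e-01  1.34199505e+01] [ 0.53065168 -0.12165575  0.05204756]
```

View pics/i_top1.png

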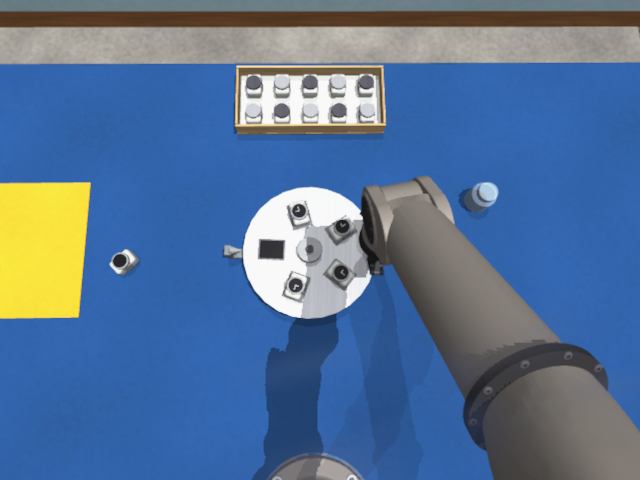

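The picture shows the empty seat at (271,249) facing the pointer at (233,252). The wheel is still and about 0.04 rad off, with 13 N on the rim, so I'm handing in.

```bash
python3 - <<'E'
from station import bot
print(bot.hand_in())
E
```

```text
the job is handed in; nothing more can be done
None
```

I flicked the wheel and braked it with the empty seat facing the pointer. I handed in at about 20.5 s of the 56 s, with the fingertip still pressing on the rim. The hand-in gives no verdict.

- **Rehearsal:** before the flick I pressed the shut fingertip on the bare rim once, to learn the contact height and how hard it presses. This took place with the seat far from the pointer.
- **Flick:** I pushed the side of one watch cushion, which set the wheel turning counter-clockwise at about 1.9 rad/s. The seat first passed the pointer at about 7.4 s.
- **Free run:** the wheel then ran untouched for about 12 s and passed the pointer a second time. I tracked it with the cameras as it slowed to about 0.5 rad/s.
- **Brake:** at about 19.9 s, on the third pass, I lowered the fingertip onto the rim. It stopped there the first time, with no nudging.

**Last checks:**
- The top and scene cameras agree that the seat is about 0.04 rad short of the pointer, against a limit of about 0.22 rad.
- The angle did not change by more than the measuring noise over three pictures.
- The fingertip pressed with about 13 N.
- In the last top picture the jar and the spare watch are where they started. The arm hides the loupe there, but nothing went near it.

No check failed or disagreed.

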